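# Press the card holder home behind the aquarium tray's lip

### The arm

A 6-joint arm with a two-finger parallel gripper is mounted at the origin on the work surface. World frame = base frame: x ahead of the robot, y to its left, z up, the work surface at z = 0. Lengths are in mm, angles in rad, forces in N, time in s.
With the tool pointing down it reaches from about 350 to 1000 mm from the base axis. Payload 7.1 kg.
Tool frame: the origin (TCP) lies on the front face of the gripper's body, between the roots of the fingers; the fingertips stand 73 mm ahead of it and the grasp point (between the pads) lies 54 mm ahead of it; z points along the fingers, y is the direction in which the jaws open and shut (so a half turn about z gives the same grasp; the last joint's range is limited). The gripper opens to 85 mm and grips with 20 to 120 N. Pads are 22 mm wide; open, the fingers measure 114 mm over their backs; the gripper's body (76 mm by 85 mm) begins 54 mm behind the grasp point. The pads swing forward as they close: fully open they stand 13 mm farther back than shut.
Start: joints at [-1.368, 0.423, 1.63, -0, 1.089, -0.019], TCP at [137.511, -609.669, 303.919] pointing down, gripper open.
Joint ranges: [-3, 3], [-0.9, 2.11], [0.09, 2.58], [-1.31, 4.45], [0.11, 2.69], [-2.54, 2.54]. Speed limits (rad/s): [2.39, 2.39, 3.01, 3.14, 3.14, 3.14].

### API

Orientations are given as a rotation vector (axis times angle).
In Python, from workcell import r gives the robot as it stands. Calls block until the motion is done:
- r.movep(position, orientation): joint-space move of the TCP to a pose.
- r.movel(position, feed=150, rotation=None, until_force=None): straight line of the TCP; rotation=None keeps the orientation; feed is the mean speed in mm/s. With until_force (N) it stops when the force on the tool has changed by that much, and returns True; else False.
- r.move_j(angles): joint-space move.
- r.move_gripper(opening): finger opening in mm; the grip force is fixed at half the most; returns when the fingers have stopped.
- r.hold(seconds).
- r.inverse_kinematics(position, orientation): joint angles nearest the present ones, or None.
- r.camera(name): name is "scene" or "top"; returns the picture (384x512x3 uint8, blue, green, red); there is no depth.
- r.calibration(name): a dict with "fx", "fy", "cx", "cy" (pixels), "camera_from_world" (4x4, takes a point from world to camera coordinates). Camera axes: x right, y up, looking along -z (the intrinsics and any distortion apply to the point x, -y, -z); pixel columns grow to the right and rows downward; lengths in mm; the calibration is good to about 2 mm. A picture is of the moment at which its call begins. calibration takes no time and is no camera call.
A pose or a line that the arm cannot do raises r.Unreachable and nothing moves.
- r.job_done(): hands the job in, once; it reports no verdict.
Readings, each from a call of its own:
- r.get_time_s(): time.
- r.get_qpos(): joint angles.
- r.get_joint_vel(): joint speeds.
- r.get_joint_torque(): joint torques, N m.
- r.get_ee_pos(): TCP position.
- r.get_eef_rot(): TCP orientation.
- r.get_ft_force(): force on the tool from outside, world axes, zero at the start.
- r.get_moment(): the same for the moment, N m.
- r.get_width(): finger opening in mm.
Only numpy, scipy, OpenCV 4.12 (cv2) and the standard library are available. Lean on these libraries where they do the work, as an engineer would, in place of code of your own. Each camera call takes 0.05 s, during which the arm holds its last target.

### The job

Pull the grey service tray out from under the glass lid by its black pull until it stands at its stop. Then take the card holder with the yellow top rail out of the draining rack and push it down, upright, into the channel just behind the tray's front lip until its foot is fully home on the channel floor, squeezing down the springy adhesive strip there. Finish while holding: the program ends with the holder still pressed fully home so that the strip can grab, the tray out at its stop, the things on the tray still in it, and the glass lid, the red clamp on it and the food jar left alone.

Things in the scene. Friction and masses are not known exactly. Their poses are not given: they have to be found in the camera images.
- tray (a joint): travel of the sliding tray in m: 0 = shut (start), 0.090 = out at its stop, towards the robot (along -x of tray_slot). An over-centre spring draws it shut with about 6.5 N at first, fading to nothing at 0.05; beyond that it pushes the tray out and keeps it at the stop with about 6 N. Friction about 1 N more
- tray_pull (a point): top centre of the tray's black pull, an upright block 36 mm long (x), 16 mm wide (y), 32 mm tall, top 54 mm above the table; moves with the tray. Free on both y sides. x points from the pull into the tray, away from the robot; z up. The glass lid's edge is 28 mm behind this point while the tray is shut; its top is 66 mm above the table
- tray_slot (a point): centre of the tray channel's floor, 50 mm behind the pull's centre, 16 mm above the table; under the glass lid while shut, 68 mm in front of it when out. x = across the channel, away from the robot; y along it; z up. Channel 9 mm wide (x), 110 mm long (y). Front lip (-x) 20 mm above the floor, top edge flared out 5 mm; upright behind (+x) 38 mm, top edge bevelled back
- strip (a joint): squeeze (m) of the springy black adhesive strip in the middle of the channel floor, 60 mm long: 0 = free, standing 4 mm proud; 0.004 = level with the floor. It yields from about 3 N to 6 N of push; if let go it lifts the holder about 4 mm
- tray_mid (a point): middle of the tray's inner floor, behind the channel; the open part measures about 155 mm (x) by 210 mm (y)
- holder: the card holder: an upright clear plate with a blank white card, 6 mm thick (x), 100 mm wide (y), with a yellow grip rail on top, 10 mm thick (x), 100 mm wide, 25 mm tall; 85 mm tall overall, 80 g. Origin: centre of the underside of its foot; z up. Either face may be to the front. It starts upright in the draining rack
- rack: fixed white draining rack, 75 x 125 x 8 mm base with 47 mm tall steel pegs; the holder stands in its middle row on the base, 8 mm above the table. Origin: centre of the underside
- glass_lid: fixed glass lid, 200 x 300 x 6 mm, over the shut tray; top 66 mm above the table. Its origin is on the table below the channel of the shut tray
- shell: white ceramic ornament shell, 60 mm across, 35 mm tall, loose in the tray; origin at its underside
- fork: steel planting fork, 155 mm long, lying in the tray; origin on its underside near the middle
- cone: blue plastic feeding cone, 58 mm across, 36 mm tall, mouth down in the tray; origin at its underside
- valve: clear acrylic valve with a small red lever, 48 mm long, 33 mm tall, loose in the tray; origin at its underside
- clamp: red plastic clamp loosely on the left (+y) edge of the glass lid; origin at the glass edge on the glass top
- jar: food jar, 64 mm across, 85 mm tall, green cap, loose on the table; origin at its underside
Things that resemble listed ones, but are neither listed nor needed, are in the scene too. What is meant by the holder is not green, orange or turquoise, and is the larger of those in its own colour.

How it is judged (in metres and radians):
On the way, in this order (a step that is already met when the one before it is completed fails the run):
1. the tray is out at its stop (value of joint tray above 0.086 m), for 0.2 s.
2. the holder's foot is in the channel behind the lip (z of holder in the frame of tray_slot below 0.012 m and x of holder in the frame of tray_slot between -0.004 and 0.004 m and y of holder in the frame of tray_slot between -0.009 and 0.009 m), for 0.1 s.
At the end, for the whole second after the job is handed in: Tray within 5 mm of its stop; holder upright (0.12 rad) in the channel, foot within 1.5 mm of its floor, within 4 mm across and 9 mm along of its centre; strip squeezed over 2.2 mm; fingers bear on the holder, and holder on the tray, with over 3 N each (value of joint tray above 0.085 m and z of holder in the frame of tray_slot below 0.0015 m and x of holder in the frame of tray_slot between -0.004 and 0.004 m and y of holder in the frame of tray_slot between -0.009 and 0.009 m and angle between holder's own z axis and vertical below 0.12 rad and value of joint strip above 0.0022 m and contact force between the fingers and holder above 3 N and contact force between holder and tray above 3 N); the arm keeps its last pose, push and grip.
It fails at once if the glass lid is struck or leaned on (over 8 N) (contact force between glass_lid and the arm above 8 N or contact force between glass_lid and the fingers above 8 N or contact force between glass_lid and holder above 8 N).
It fails at once if the jar shifted by more than 20 mm, or the clamp knocked off the lid (distance of any of jar, clamp from where it was at the start of the episode above 0.02 m).
It fails at once if shell, fork, cone or valve leaves the tray (distance between any of shell, fork, cone, valve and tray_mid above 0.13 m).
It also fails if it takes over 50 s, if anything falls off the work surface, if the arm or the gripper's body presses on something with over 40 N, if the wrist force passes 120 N, or if a joint passes its speed limit or range.

## Working session

There is one attempt and no reset: what is moved stays moved. The work goes in short steps, each a Python script; the robot and the scene stay as the last script left them, time stands still between calls to the robot, and variables do not carry over. Pictures are saved under pics/ and viewed, and the job is handed in when it is done.

```bash
ls; mkdir -p pics; python3 - <<'E'
from workcell import r
import cv2
for n in("scene","top"):
    im=r.camera(n); cv2.imwrite(f"pics/{n}0.png",im); print(r.calibration(n))
print(r.get_time_s(), r.get_ee_pos(), r.get_eef_rot())
E
```

```text
pics
{'fx': 472.8716546422154, 'fy': 472.8716546422154, 'cx': 249.89648730001628, 'cy': 192.77341388102622, 'camera_from_world': array([[ 5.56810844e-01,  8.30414512e-01,  1.93241464e-02,
        -2.93266126e+02],
       [-6.25257568e-01,  4.03706619e-01,  6.67887670e-01,
         3.48192945e+02],
       [ 5.46822328e-01, -3.83969666e-01,  7.44011181e-01,
        -1.56432520e+03],
       [ 0.00000000e+00,  0.00000000e+00,  0.00000000e+00,
         1.00000000e+00]])}
{'fx': 415.65614397121436, 'fy': 415.65614397121436, 'cx': 254.83499127850322, 'cy': 190.33135391110878, 'camera_from_world': array([[-1.77194931e-03, -9.99997443e-01, -1.40475791e-03,
        -6.48660439e+01],
       [ 9.86593206e-01, -1.97743617e-03,  1.63186813e-01,
        -5.67930636e+02],
       [-1.63189174e-01, -1.09676585e-03,  9.86594187e-01,
        -9.95543687e+02],
       [ 0.00000000e+00,  0.00000000e+00,  0.00000000e+00,
         1.00000000e+00]])}
0.1 [ 137.46878528 -609.29167616  303.20669092] [-3.12091258e+00 -3.47583102e-01  1.87603651e-04]
```

View pics/scene0.png

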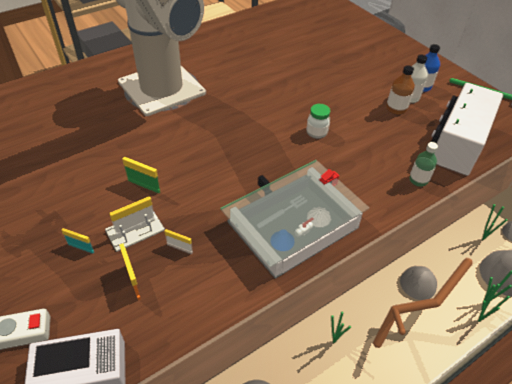

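View pics/top0.png

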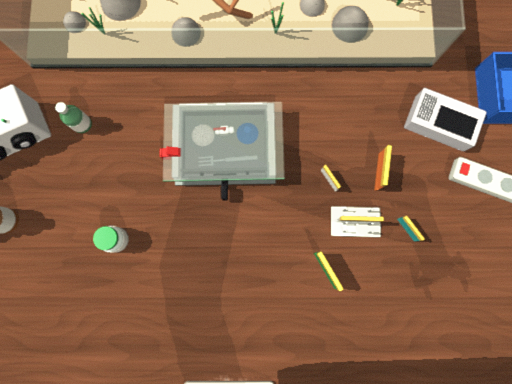

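```bash
python3 - <<'E'
import cv2
a=cv2.imread("pics/top0.png");b=cv2.imread("pics/scene0.png")
cv2.imwrite("pics/c1.png",cv2.resize(a[190:250,315:435],None,fx=6,fy=6,interpolation=cv2.INTER_CUBIC))
cv2.imwrite("pics/c2.png",cv2.resize(a[90:210,150:300],None,fx=5,fy=5,interpolation=cv2.INTER_CUBIC))
cv2.imwrite("pics/c3.png",cv2.resize(b[150:270,50:210],None,fx=5,fy=5,interpolation=cv2.INTER_CUBIC))
cv2.imwrite("pics/c4.png",cv2.resize(b[150:280,210:380],None,fx=4.5,fy=4.5,interpolation=cv2.INTER_CUBIC))
E
```

```text
(no output)
```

View pics/c1.png

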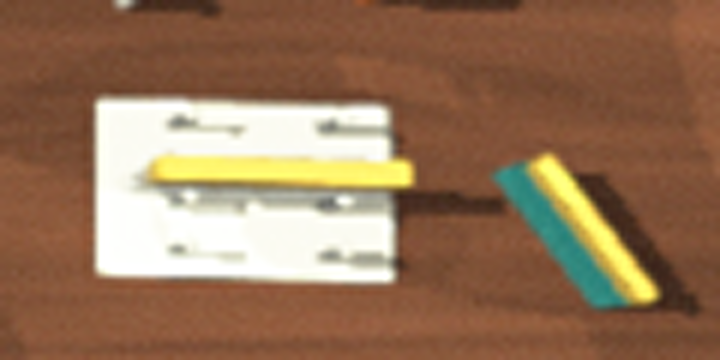

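View pics/c2.png

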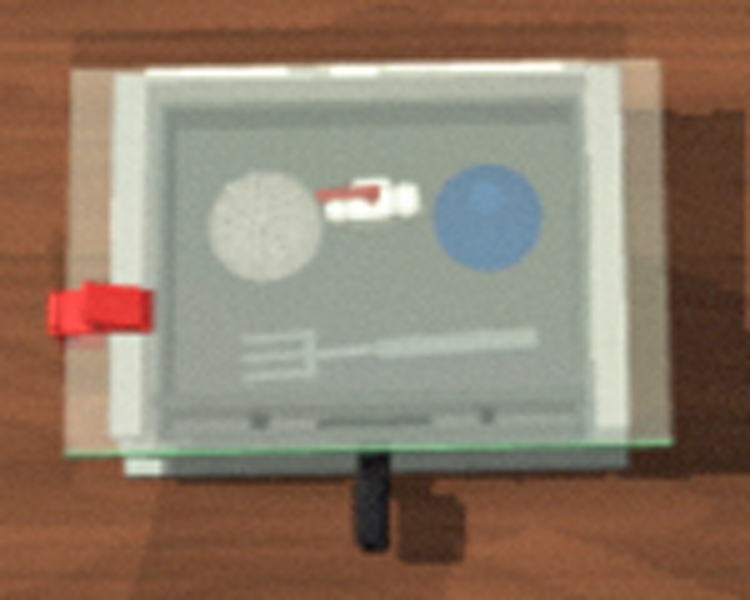

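View pics/c3.png

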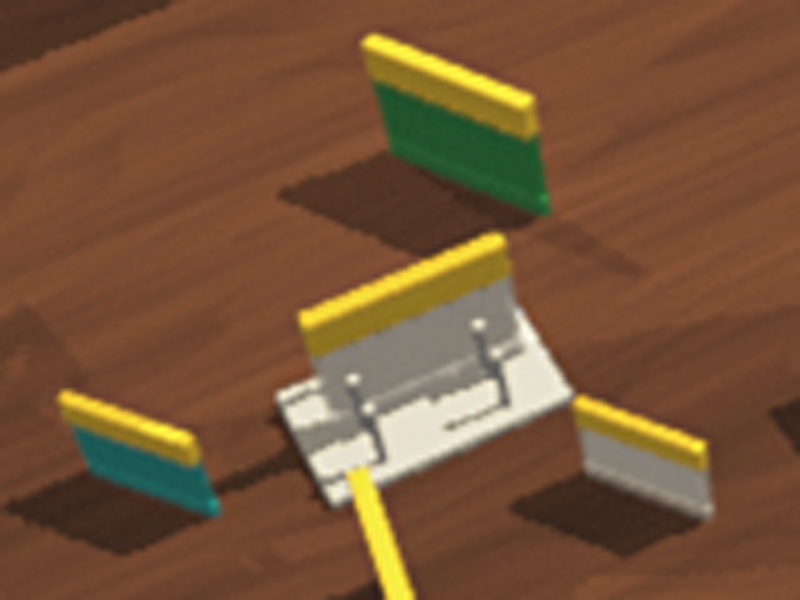

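View pics/c4.png

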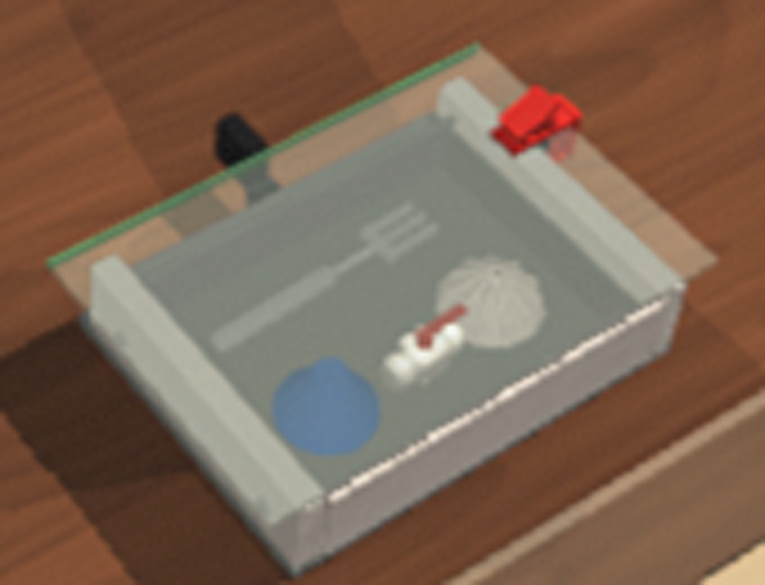

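Candidates for the holder in the top view, all with yellow rails:
- racked white card, (361,219)
- small white, (331,178)
- green, (330,271)
- orange, (384,167)
- turquoise, (411,229)

I choose the racked one. It is white and larger than the other white holder, and the crop confirms a blank white plate between the pegs. Next I measure it.

```bash
cat > h.py <<'E'
import numpy as np, cv2
from workcell import r
from scipy.spatial.transform import Rotation as R
C={n:r.calibration(n) for n in("scene","top")}
def ray(n,u,v):
    c=C[n];T=c["camera_from_world"];Rm=T[:3,:3];o=-Rm.T@T[:3,3]
    d=Rm.T@np.array([(u-c["cx"])/c["fx"],-(v-c["cy"])/c["fy"],-1.]);return o,d/np.linalg.norm(d)
def onz(n,u,v,z):
    o,d=ray(n,u,v);return o+d*(z-o[2])/d[2]
def proj(n,p):
    c=C[n];q=c["camera_from_world"]@np.append(p,1);return np.array([c["cx"]-c["fx"]*q[0]/q[2],c["cy"]+c["fy"]*q[1]/q[2]])
def down(jaw):  # tool down, jaw axis (tool y) at world angle jaw
    a=jaw/2+np.pi/4; return np.pi*np.array([np.cos(a),np.sin(a),0])
def rect(n,im,box,lo,hi,minarea=20):
    x0,y0,x1,y1=box;hsv=cv2.cvtColor(im,cv2.COLOR_BGR2HSV)
    m=cv2.inRange(hsv,lo,hi)[y0:y1,x0:x1]
    k=max(cv2.findContours(m,cv2.RETR_EXTERNAL,cv2.CHAIN_APPROX_NONE)[0],key=cv2.contourArea)
    q=cv2.minAreaRect(k);return cv2.boxPoints(q)+[x0,y0], q, k.reshape(-1,2)+[x0,y0]
def save(n,name,box=None,f=4):
    im=r.camera(n);cv2.imwrite(f"pics/{name}_full.png",im)
    if box: x0,y0,x1,y1=box;im=cv2.resize(im[y0:y1,x0:x1],None,fx=f,fy=f,interpolation=cv2.INTER_CUBIC)
    cv2.imwrite(f"pics/{name}.png",im)
E
python3 - <<'E'
from h import *
np.set_printoptions(precision=1,suppress=True)
a=cv2.imread("pics/top0.png");b=cv2.imread("pics/scene0.png")
Y=((20,120,90),(35,255,255))
b1,q,k=rect("top",a,(335,205,395,230),*Y);print("rail top px",b1.tolist())
print(np.array([onz("top",*p,93) for p in b1]))
# scene rail: bright upper face ends; crop c3 /5 + (50,150)
b2,q2,k2=rect("scene",b,(105,190,160,225),*Y);print("scene",b2.tolist())
for p in b2: print(onz("scene",*p,93))
# pull black
b3,q3,k3=rect("top",a,(215,178,232,203),(0,0,0),(180,255,60));print("pull",b3.tolist());print(np.array([onz("top",*p,54) for p in b3]))
b4,q4,k4=rect("scene",b,(255,172,275,190),(0,0,0),(180,255,60));print(b4.tolist());print(np.array([onz("scene",*p,54) for p in b4]))
# lid front edge
for u,v in((163,181),(284,178.4)): print("lid",onz("top",u,v,66))
for c in((95,100),(388,107),(95,272),(395,282)): print("rack",onz("top",315+c[0]/6,190+c[1]/6,8))
E
```

```text
rail top px [[340.0, 216.0], [383.0, 216.0], [383.0, 221.0], [340.0, 221.0]]
[[ 498.1 -267.7   93. ]
 [ 497.9 -369.5   93. ]
 [ 486.  -368.9   93. ]
 [ 486.2 -267.2   93. ]]
scene [[108.31034564971924, 212.7241382598877], [149.22413635253906, 195.18965339660645], [152.9482765197754, 203.87930870056152], [112.03448486328125, 221.41379356384277]]
[ 490.9 -369.4   93. ]
[ 492.8 -267.3   93. ]
[ 522.1 -272.    93. ]
[ 519.3 -372.3   93. ]
pull [[221.0, 181.0], [229.0, 181.0], [229.0, 199.0], [221.0, 199.0]]
[[590.4  18.6  54. ]
 [590.3  -1.4  54. ]
 [544.9  -1.8  54. ]
 [545.   18.   54. ]]
[[255.00000023841858, 181.0], [261.5, 174.50000023841858], [268.5, 181.5], [262.0, 188.0]]
[[560.8  -8.4  54. ]
 [550.8  19.   54. ]
 [581.1  19.8  54. ]
 [590.6  -7.2  54. ]]
lid [588.4 160.8  66. ]
lid [ 594.3 -138.1   66. ]
rack [ 531.  -262.2    8. ]
rack [ 527.7 -388.2    8. ]
rack [ 457.3 -259.9    8. ]
rack [ 452.8 -387.3    8. ]
```

```bash
python3 - <<'E'
from h import *
np.set_printoptions(precision=3,suppress=True)
for j in(np.pi/2+.02,-np.pi/2+.02):
    print(r.inverse_kinematics([560,8.4,200],down(j)))
for j in(0-.02,np.pi-.02):
    print(r.inverse_kinematics([492,-318,250],down(j)))
    print(r.inverse_kinematics([523,8,250],down(j)))
E
```

```text
[-0.006  0.472  1.844 -0.     0.826 -1.597]
[-0.006  0.472  1.844 -0.     0.826  1.545]
[-0.594  0.433  1.758 -0.     0.95  -0.574]
[-0.007  0.349  1.896 -0.     0.897  0.013]
None
None
```

```bash
python3 - <<'E'
from h import *
np.set_printoptions(precision=2,suppress=True)
r.movep([559,8.4,200],down(np.pi/2+.02))
r.movel([559,8.4,98],feed=120)
print(r.get_ee_pos(),r.get_time_s(),r.get_ft_force())
save("scene","s1",(190,80,390,280),3); save("top","t1",(150,90,300,230),4)
E
```

```text
[559.47   8.38  98.55] 3.7667 [ 0.44 -0.13  0.6 ]
```

View pics/s1.png

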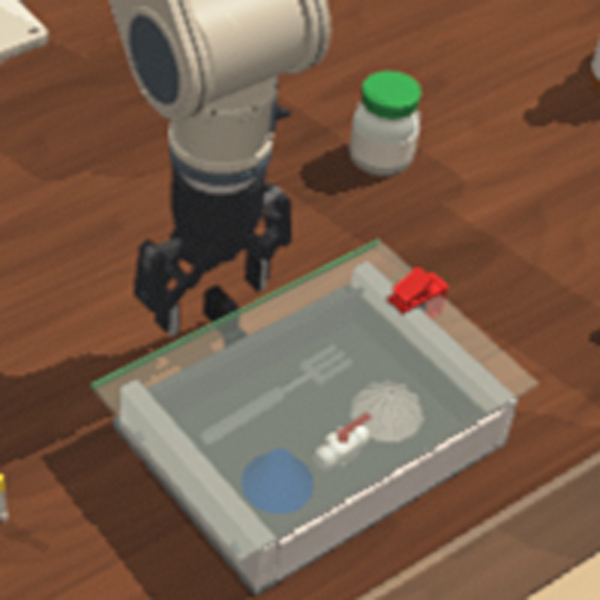

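View pics/t1.png

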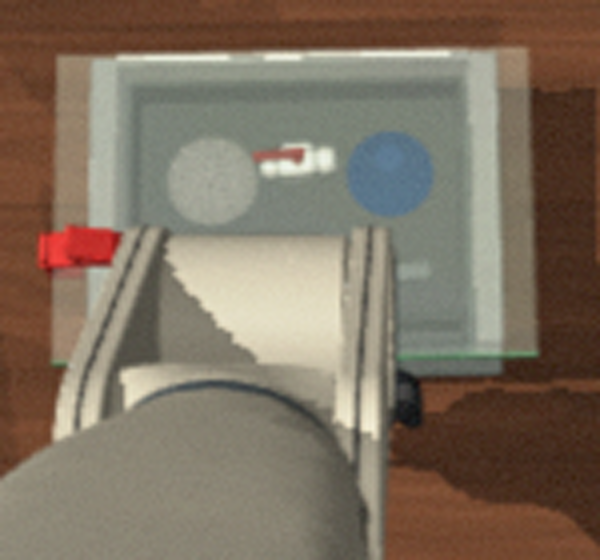

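The fingers straddle the pull, whose top is at about (222,305) in the crop, clear of the lid edge. I'll close and draw it out.

```bash
python3 - <<'E'
from h import *
np.set_printoptions(precision=2,suppress=True)
r.move_gripper(0)
p=np.array(r.get_ee_pos());print("w",r.get_width(),p,r.get_ft_force())
if 12<r.get_width()<20:
    d=np.array([-1,-.02,0]);b=np.array([559,8.4,98.])
    for s in(20,40,60,84):
        r.movel(b+d*s,feed=50 if s<80 else 40); print(s,r.get_ee_pos(),r.get_ft_force())
    print(r.movel(b+d*98,feed=15,until_force=8)); r.hold(.3);print(r.get_ee_pos(),r.get_ft_force(),r.get_time_s(),r.get_width())
    save("scene","s2",(190,80,390,280),3)
E
```

```text
w 14.964590571216025 [558.94  12.48  98.65] [-2.24 30.73  8.05]
20 [540.53  12.13  98.65] [ 3.67 33.93  0.38]
40 [519.72  11.75  98.67] [ 0.57 34.75  4.23]
60 [498.28  11.38  98.63] [-3.99 38.28 11.59]
84 [473.31  10.89  98.59] [-7.58 42.3  15.55]
True
[468.94  11.18  98.65] [0.46 5.15 5.49] 7.725 15.204402249497958
```

View pics/s2.png

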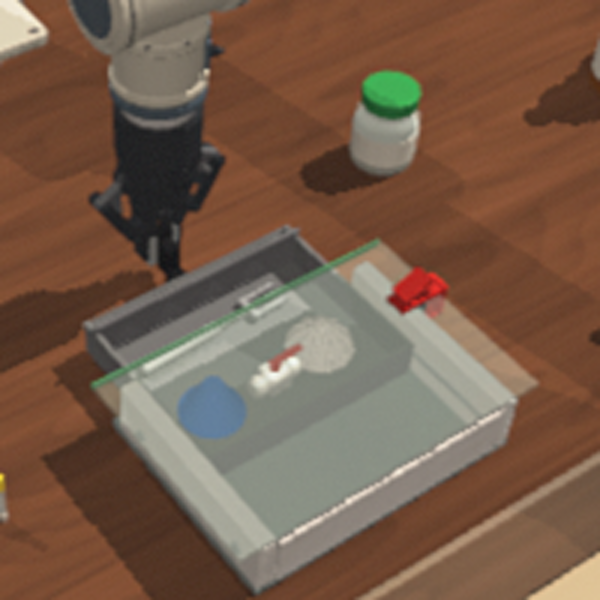

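The tray travelled 90 mm and the arm felt the stop. I'll release, back off and look from above.

```bash
python3 - <<'E'
from h import *
np.set_printoptions(precision=2,suppress=True)
r.move_gripper(85)
p=np.array(r.get_ee_pos());print(p)
r.movel([p[0]-3,p[1],230],feed=200)
r.movep([492,-318.4,200],down(-.02))
print(r.get_time_s(),r.get_ee_pos(),r.get_ft_force())
save("top","t3",(150,90,300,230),5); save("scene","s3",(50,100,250,280),4)
E
```

```text
[468.47  10.79  98.23]
10.525 [ 491.85 -317.48  199.32] [-0.27 -0.26 -0.26]
```

View pics/t3.png

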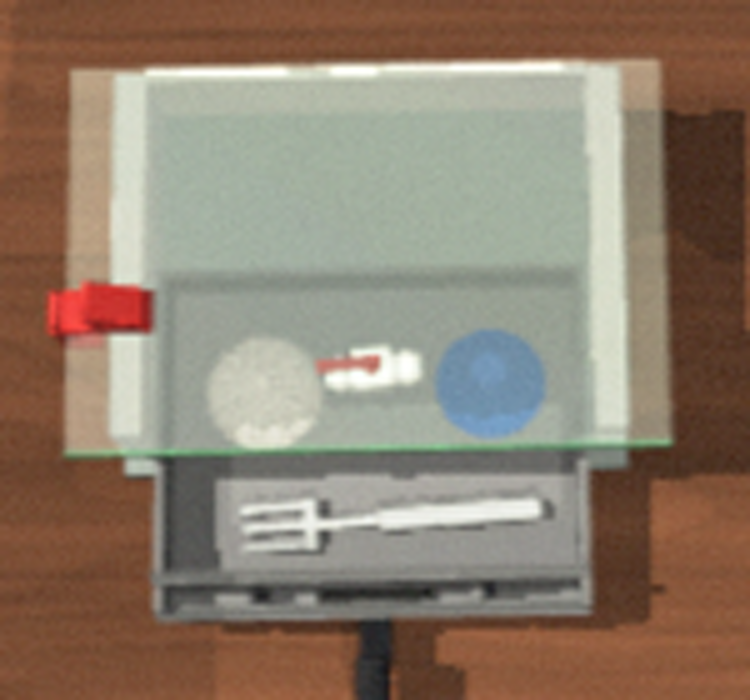

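View pics/s3.png

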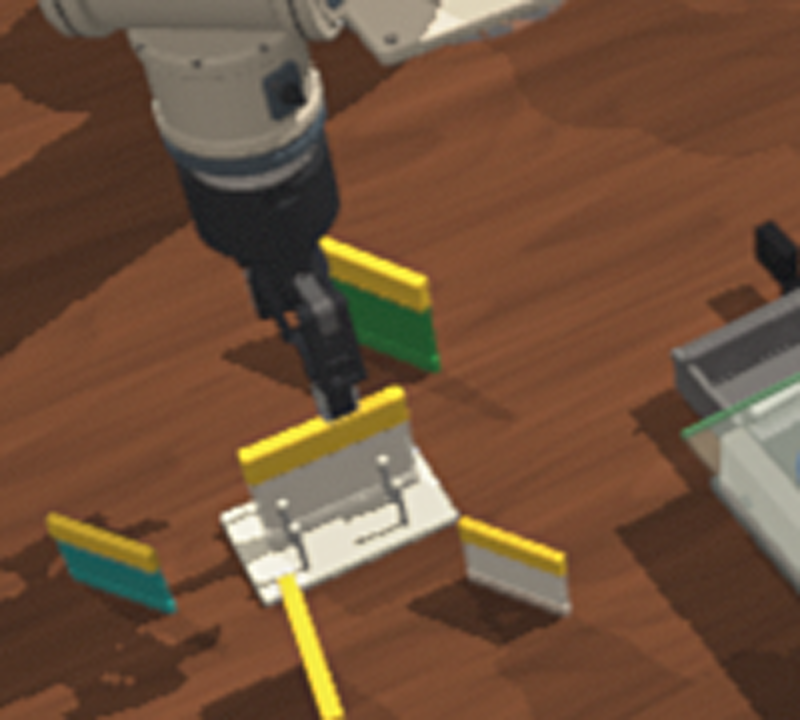

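Tray out: channel at about rows 580–615 in the crop, strip dark in the middle around (375,595), and the fork, shell, valve and cone still inside. The fingers are over the rail in the scene view. Grasping now.

```bash
python3 - <<'E'
from h import *
np.set_printoptions(precision=2,suppress=True)
print(r.movel([492,-318.4,135],feed=100,until_force=12),r.get_ee_pos(),r.get_ft_force())
r.move_gripper(0)
print(r.get_width(),r.get_ee_pos(),r.get_ft_force())
save("scene","s4",(50,100,250,280),4)
E
python3 - <<'E'
import cv2
a=cv2.imread("pics/t3_full.png")
cv2.imwrite("pics/t3c.png",cv2.resize(a[175:235,175:275],None,fx=8,fy=8,interpolation=cv2.INTER_CUBIC))
E
```

```text
False [ 492.28 -318.55  135.29] [-0.59 -0.4  -0.57]
9.0559826106276 [ 493.3  -318.76  135.52] [4.53 1.09 0.19]
```

View pics/s4.png

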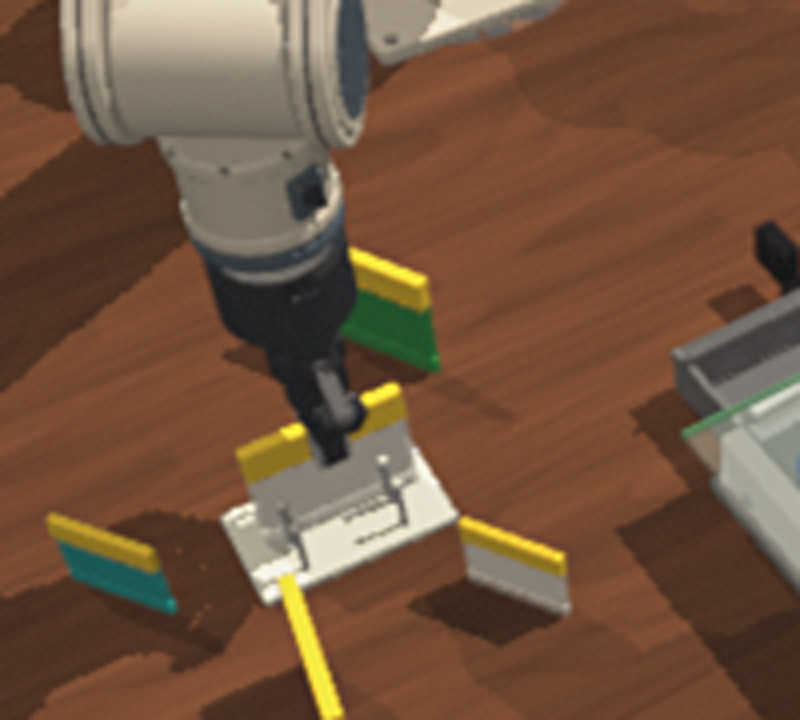

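View pics/t3c.png

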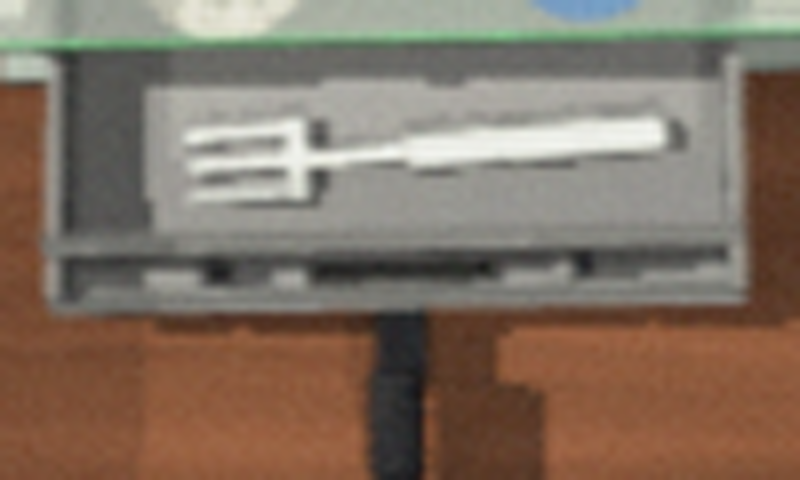

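```bash
python3 - <<'E'
from h import *
np.set_printoptions(precision=2,suppress=True)
f=lambda u,v,z:print((u,v),onz("top",175+u/8,175+v/8,z))
f(310,271,20);f(495,268,20);f(402,270,20)
print("notches");f(218,270,16);f(582,264,16)
print("lip outer/ends");f(62,303,36);f(745,296,36);
print("upright top edge");f(60,247,54);f(735,243,54)
print("pull top");f(397,375,54);f(397,478,54);f(373,430,54);f(422,430,54)
p=np.array(r.get_ee_pos());print(r.get_time_s())
print(r.movel([p[0],p[1],260],feed=100),r.get_ee_pos(),r.get_ft_force(),r.get_width())
save("scene","s5",(50,60,250,260),4);save("top","t5",(300,150,420,270),5)
E
```

```text
(310, 271) [524.42  39.09  20.  ]
(495, 268) [525.27 -19.96  20.  ]
(402, 270) [524.69   9.73  20.  ]
notches
(218, 270) [525.28  68.98  16.  ]
(582, 264) [526.99 -47.66  16.  ]
lip outer/ends
(62, 303) [512.54 115.2   36.  ]
(745, 296) [514.34 -99.2   36.  ]
upright top edge
(60, 247) [527.96 113.12  54.  ]
(735, 243) [528.8  -95.67  54.  ]
pull top
(397, 375) [488.13   8.47  54.  ]
(397, 478) [456.6    8.15  54.  ]
(373, 430) [471.27  15.65  54.  ]
(422, 430) [471.24   0.63  54.  ]
12.1583
False [ 492.99 -318.59  259.26] [-0.9   0.23 -0.7 ] 9.199152441854086
```

View pics/s5.png

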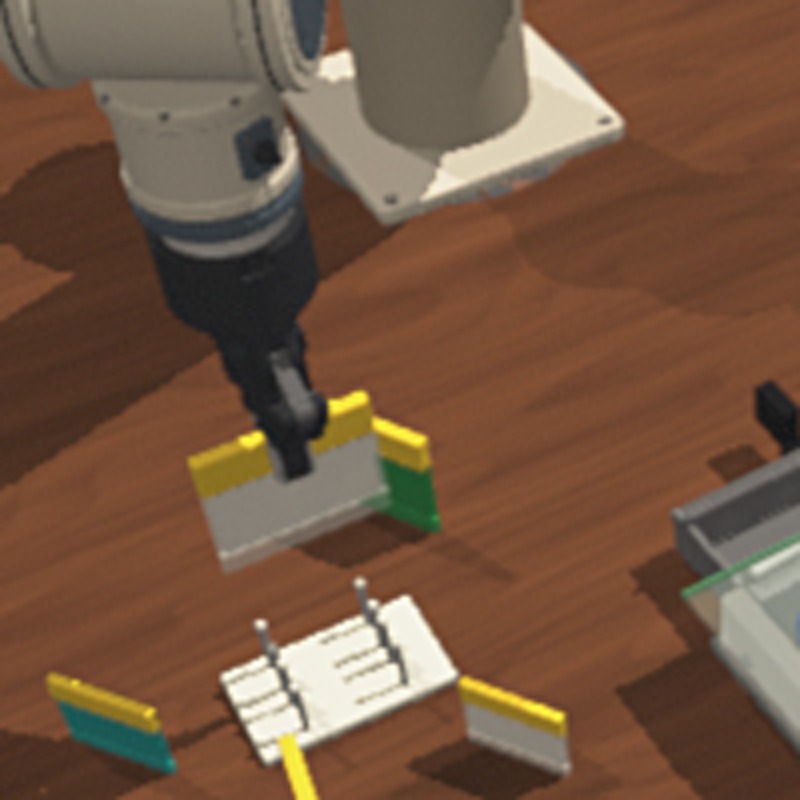

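View pics/t5.png

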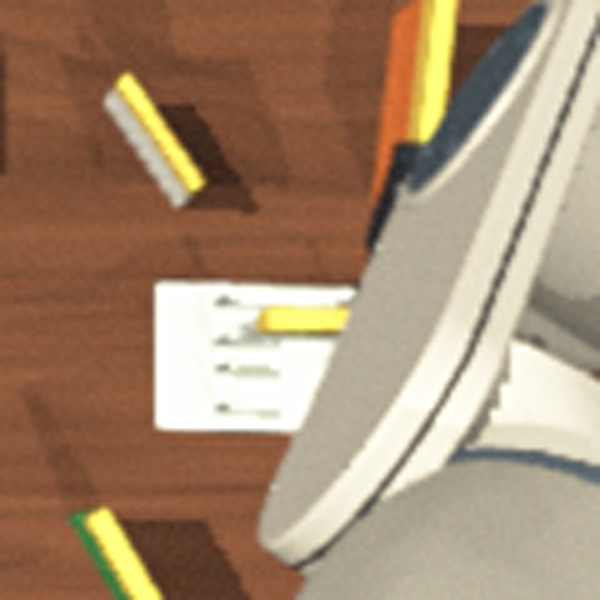

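```bash
python3 - <<'E'
from h import *
np.set_printoptions(precision=2,suppress=True)
def onx(u,v,x,f=4,o=(50,60)):
    O,d=ray("scene",o[0]+(u+.5)/f-.5,o[1]+(v+.5)/f-.5); return O+d*(x-O[0])/d[0]
print("foot corners",onx(225,572,496),onx(385,498,496))
print("rail lower corners",onx(203,497,498),onx(378,430,498))
print("rail upper corners +x",onx(196,472,498),onx(372,403,498))
r.movep([523,10.8,230],down(.013))
r.hold(.2)
r.movel([523,10.8,195],feed=80)
print(r.get_ee_pos(),r.get_ft_force(),r.get_time_s())
save("scene","s6",(190,80,350,240),5);save("top","t6",(150,90,300,230),5)
E
```

```text
foot corners [ 496.   -368.59  132.97] [ 496.   -270.72  136.43]
rail lower corners [ 498.   -368.04  195.66] [ 498.   -267.23  191.43]
rail upper corners +x [ 498.   -367.59  214.61] [ 498.   -267.44  212.33]
[523.    10.76 194.75] [-0.17  0.16 -1.55] 15.7
```

View pics/s6.png

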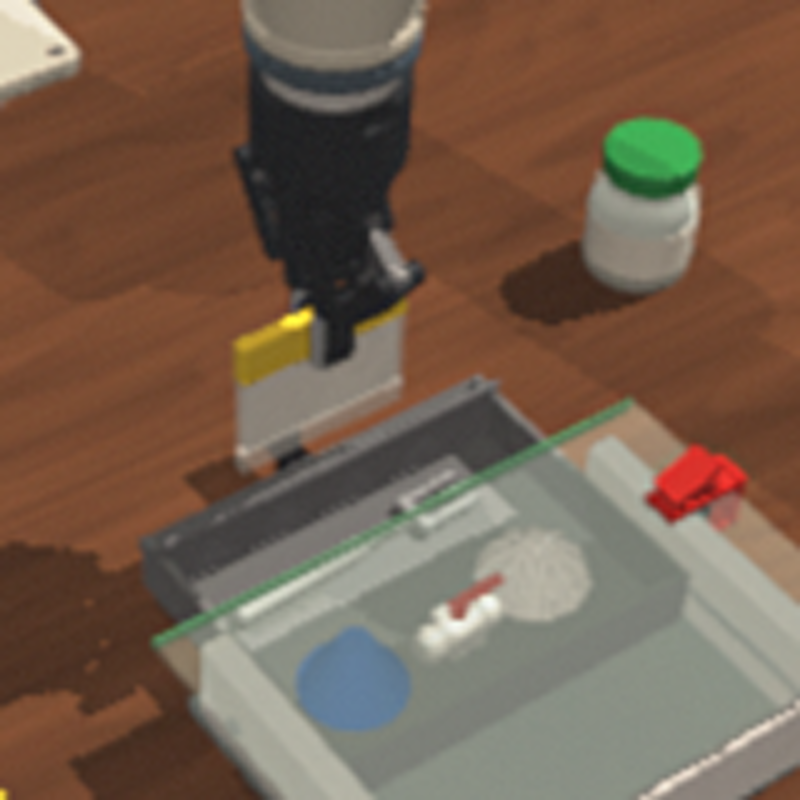

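View pics/t6.png

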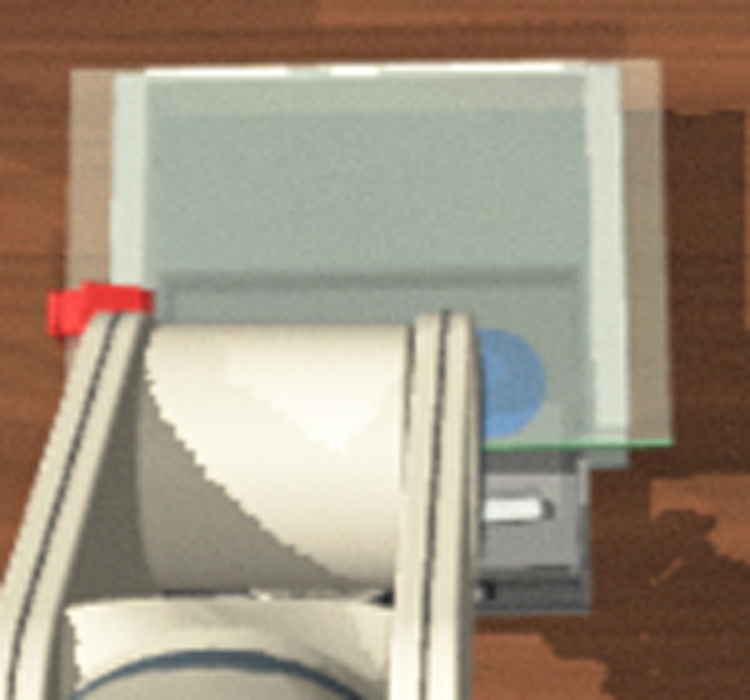

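```bash
python3 - <<'E'
from h import *
np.set_printoptions(precision=2,suppress=True)
pp=lambda p:(proj("scene",np.array(p,float))-[190,80]+.5)*5-.5
for z in(67.5,68.5):
  for y in(-39.2,60.8): print("foot",y,z,pp([526,y,z]))
# tray upright top rear edge, lip outer: candidate slot x=525
a=cv2.imread("pics/s6_full.png");cv2.imwrite("pics/s6c.png",cv2.resize(a[145:205,210:310],None,fx=8,fy=8,interpolation=cv2.INTER_CUBIC))
a=cv2.imread("pics/t6_full.png");cv2.imwrite("pics/t6c.png",cv2.resize(a[180:220,235:275],None,fx=12,fy=12,interpolation=cv2.INTER_CUBIC))
E
```

```text
foot -39.2 67.5 [239.75 471.08]
foot 60.8 67.5 [398.74 397.62]
foot -39.2 68.5 [239.75 469.72]
foot 60.8 68.5 [398.83 396.26]
```

View pics/s6c.png

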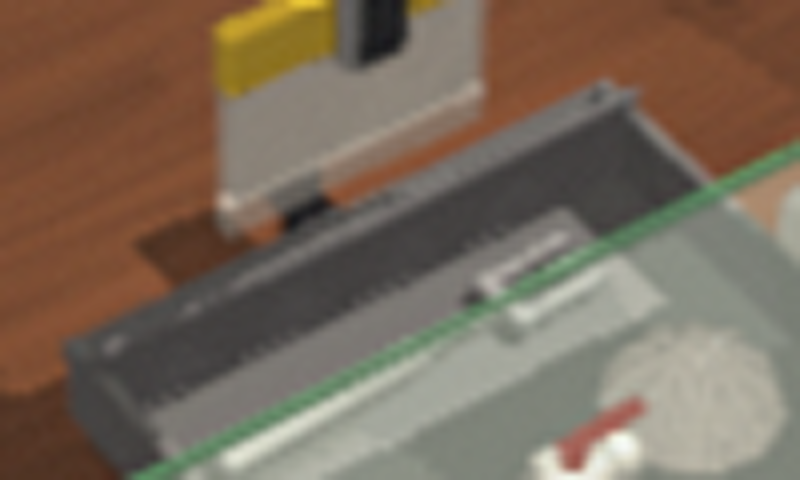

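Camera and arm agree on the foot corners to under 1 px in the scene view: predicted (240,471) and (399,398), seen at about (242,475) and (401,398). The strip, corrected for the lip hiding part of it, puts the slot at x≈524.8. Descending with a force guard.

```bash
python3 - <<'E'
from h import *
np.set_printoptions(precision=2,suppress=True)
r.movel([524.8,10.8,190],feed=60); r.hold(.2);print(r.get_ft_force())
for z in(170,160,152):
    t=r.movel([524.8,10.8,z],feed=40,until_force=5);print(z,t,r.get_ee_pos(),r.get_ft_force())
    if t:break
print(r.get_time_s())
save("scene","s7",(210,120,310,200),8);save("top","t7",(200,170,280,230),8)
E
```

```text
[ 0.66 -0.3   0.02]
170 False [524.8   10.79 169.82] [ 0.75  0.54 -0.97]
160 False [524.69  10.8  159.72] [ 0.08  0.39 -0.92]
152 False [524.67  10.8  151.69] [-0.5   0.3  -0.16]
17.65
```

View pics/s7.png

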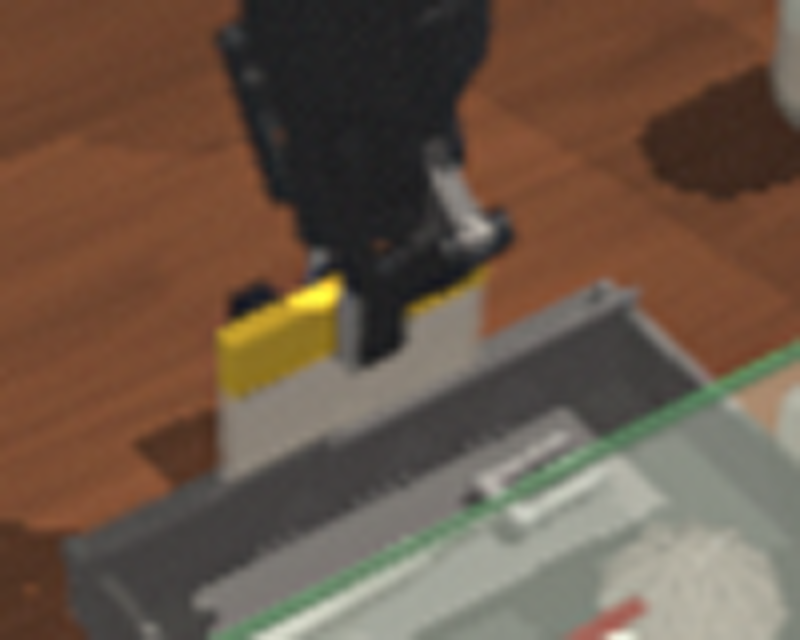

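Foot at about 25 mm with no force and no lateral load, so it is inside the channel. Pressing down.

```bash
python3 - <<'E'
from h import *
np.set_printoptions(precision=2,suppress=True)
for z in np.arange(150,130,-1.):
    t=r.movel([524.8,10.8,z],feed=15);r.hold(.1);f=np.array(r.get_ft_force());print(z,r.get_ee_pos(),f)
    if f[2]>18 or np.abs(f[:2]).max()>20:break
print(r.get_time_s())
save("scene","s8",(210,120,310,200),8)
E
```

```text
150.0 [524.82  10.8  150.01] [ 0.26  0.02 -0.26]
149.0 [524.81  10.79 149.02] [ 0.78  0.03 -1.05]
148.0 [524.77  10.8  147.96] [-0.65 -0.36 -1.33]
147.0 [524.92  10.79 147.17] [-0.18  0.03  2.3 ]
146.0 [524.95  10.8  146.12] [ 0.52 -0.05  3.48]
145.0 [524.95  10.81 145.08] [1.01 0.69 3.31]
144.0 [524.93  10.8  144.07] [ 0.48 -0.23  4.6 ]
143.0 [525.01  10.8  143.36] [-0.26 -0.01  7.7 ]
142.0 [525.53  10.83 143.14] [-1.67  0.55 16.44]
141.0 [525.68  10.82 143.08] [-4.15 -0.23 27.06]
21.2833
```

View pics/s8.png

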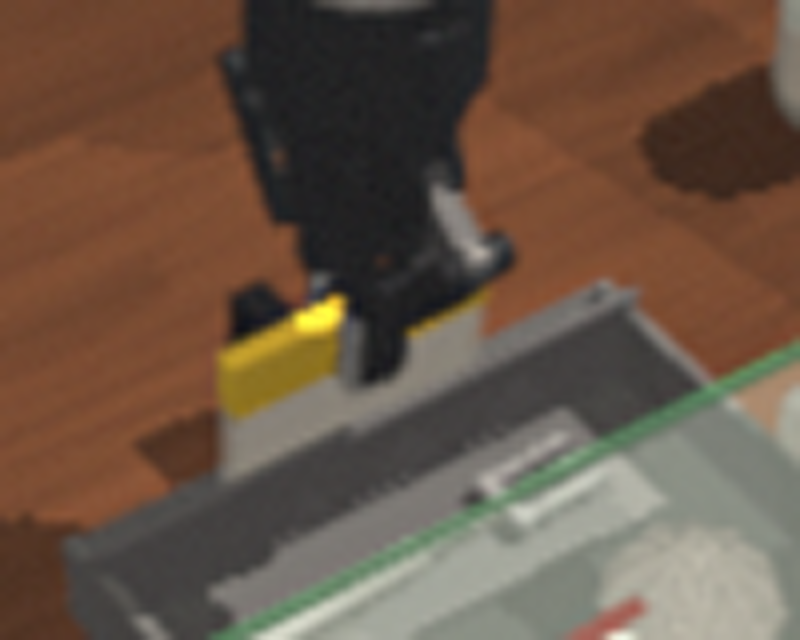

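The strip yielded from TCP z≈147 at 2–5 N and hit hard floor at 143.1, matching the expected 143.3. I'll trim the small +x creep so the tray isn't pushed off its stop, then check the hold.

```bash
python3 - <<'E'
from h import *
np.set_printoptions(precision=2,suppress=True)
r.movel([524.2,10.8,141],feed=5)
for i in range(4):
    r.hold(.4);print(r.get_ee_pos(),r.get_ft_force(),r.get_width())
print(r.get_time_s(),r.get_moment())
save("top","t9",(150,90,300,230),5);save("scene","s9",(190,80,370,260),4)
E
```

```text
[525.42  10.81 143.1 ] [-2.02  0.44 26.02] 9.175499128873232
[525.42  10.82 143.1 ] [-2.18  0.23 25.76] 9.074071292737175
[525.42  10.84 143.1 ] [-3.18  0.68 25.56] 8.964419287133525
[525.42  10.83 143.1 ] [-2.4  -0.77 25.61] 9.466507874935328
23.2 [-0.02  0.66 -0.04]
```

View pics/t9.png

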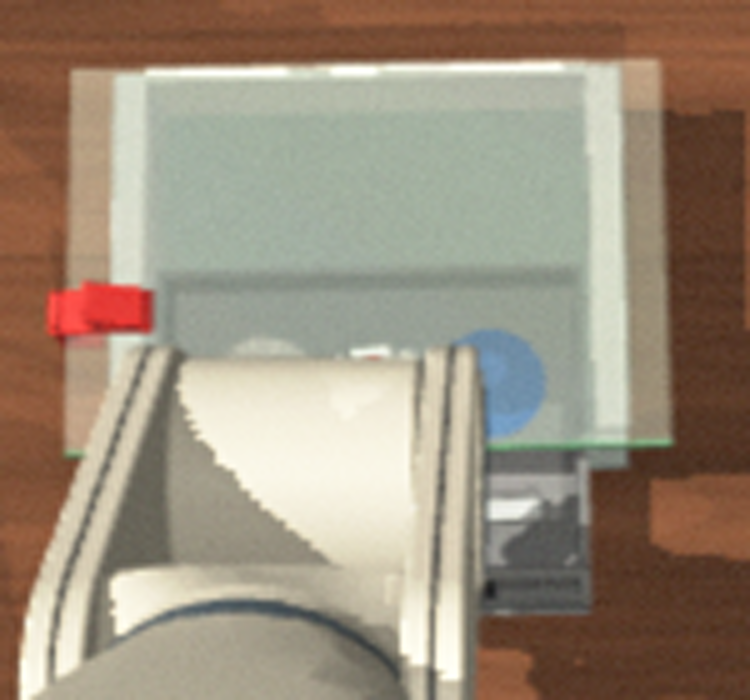

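View pics/s9.png

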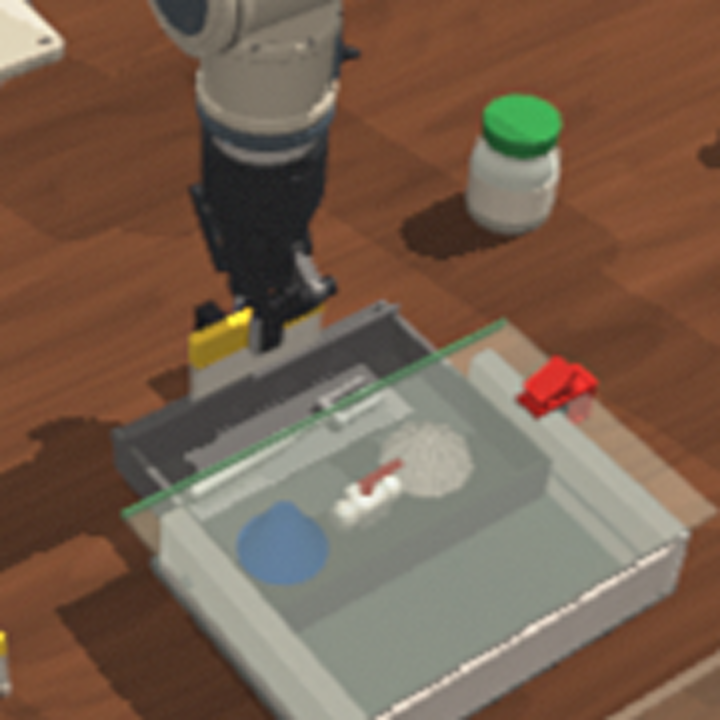

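```bash
python3 - <<'E'
import cv2,numpy as np
a=cv2.imread("pics/t3_full.png",0).astype(int);b=cv2.imread("pics/t9_full.png",0).astype(int)
# lower tray edge, columns 256-266; and scene front-left corner region by phase correlation
for im in(a,b): print(im[200:220,252:266].mean(1).round().astype(int))
p=cv2.imread("pics/s6_full.png",0)[170:215,205:235].astype(np.float32);q=cv2.imread("pics/s9_full.png",0)[170:215,205:235].astype(np.float32)
print(cv2.phaseCorrelate(p,q))
E
```

```text
[147 147 143 130 132 109  76  82 112 137 130 121 129  79  65  77 104 108
 110 104]
[87 92 89 84 96 86 73 78 88 88 80 78 95 73 67 64 65 66 69 67]
((-0.009724922195013974, 0.5481078571623677), 0.7743014819533737)
```

The lip edge sits in the same image rows as before (212–213), so the tray is still at its stop to within about 1 px, or 2.5 mm. Handing in while pressing.

```bash
python3 - <<'E'
from workcell import r
print(r.get_ft_force(),r.get_ee_pos(),r.get_time_s()); r.job_done()
E
```

```text
[-2.01469304  0.32337922 25.11915013] [525.40651626  10.8146196  143.10064797] 23.3
the job is handed in; nothing more can be done
```

I pulled the tray out to its stop, then took the racked holder (white card, yellow rail) and pushed it into the channel. I handed the job in at 23.3 s with the holder still pressed down; no verdict is reported.

**Last checks**
- **Press:** about 25 N down, steady for 1.6 s, with 2–3 N sideways. The strip gave way over about 4 mm (TCP z 147 to 143), then met hard floor at 143.1, where 143.3 was expected.
- **Tray:** it travelled 90 mm. In the top view its front lip is in the same pixel rows as before the press.
- **Other things:** in the last scene view the cone, valve, shell and fork are in the tray. The clamp and jar look untouched, and nothing touched the lid.

**Disagreements**
- **Pull position:** my first image estimate of the pull's y was about 4 mm off, probably because I included its shadow. The grip showed the true position.
- **Tray shift in the scene view:** a before-and-after comparison gave about half a pixel of shift. Shadows make that unclear, and the top view did not show it.
- **Creep under load:** pressing moved the TCP about 0.6 mm in +x (it was up to 0.9 mm before I trimmed it), within the 4 mm allowed.

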